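# Free the stuck tube block from the dry bath

## Robot

A 6-joint arm with a two-finger parallel gripper is mounted at the origin on the work surface. World frame = base frame: x ahead of the robot, y to its left, z up, the work surface at z = 0. Lengths are in m, angles in rad, forces in N, time in s.
With the tool pointing down it reaches from about 0.15 to 0.775 m from the base axis. Payload 6.1 kg.
Tool frame: the origin (TCP) lies at the very end of the fingers, on their centre line; the grasp point (between the pads) lies 19 mm behind it; z points along the fingers, y is the line along which they close (so a half turn about z gives the same grasp; the last joint's range is limited). The gripper opens to 85 mm and grips with 20 to 120 N. Pads are 22 mm wide; open, the fingers measure 114 mm over their backs; the gripper's body (76 mm by 85 mm) begins 54 mm behind the grasp point. The pads swing forward as they close: fully open they stand 13 mm farther back than shut.
Start: joints at [-1.323, 0.126, -0.04, 1.405, 0, 1.571], TCP at [0.129, -0.509, 0.231] pointing down, gripper open.
Joint ranges: [-2.72, 2.72], [-0.95, 1.95], [-1.27, 1.35], [-1.78, 2.02], [-1.46, 1.47], [-3.14, 3.14]. Speed limits (rad/s): [2.39, 2.39, 3.01, 3.14, 3.14, 3.14].

## Interface

Orientations are given as a unit quaternion [w, x, y, z].
In Python, from plant import manip, vision, nets gives the robot as it stands.
- The arm moves only by the shell command python3 -m jog 'ROWS' [FORCE]. ROWS is JSON, a list of rows, each an object with "rot": the turn, a rotation vector about the tool's x, y, z as a fraction of full scale, a list of three; "dp": the shift along the tool's x, y, z as a fraction of full scale, a list of three; "grip": the opening, from 0 (shut) to 1 (fully open). In form: [{"rot": [ax, ay, az], "dp": [tx, ty, tz], "grip": grip}, ...]. A call has 1 to 12 rows; each row shifts and turns the commanded pose from where the row before left it, along the tool's axes as they then stand; what a row does not reach is not made up. Full scale, the value 1, is 100 mm for a shift and 120 degrees for a turn. A row lasts 1/12 s, in which the tool goes at most 41.7 mm and 7.16 degrees, less where a joint would pass 70% of its speed; a pose out of reach is approached as far as the arm can. A call with a number of a shift or a turn outside -1 to 1 is refused whole. A call with a gripper value outside its range is refused whole. The fingers move at their own pace and stop on an object; FORCE is the grip in N (left out, the last holds). Time passes only in rows, so rows that do not move let the fingers close. It gives the time, the measured TCP pose, the force, the opening and the grip force at its end, in the units of the state.
- manip.read_state(): the state, without advancing time (a new reading comes with each control period).
- vision.read_camera(name): name is "side" or "top" or "wrist"; returns the picture (400x640x3 uint8, red, green, blue); there is no depth.
- vision.camera_info(name): a dict with "vfov" (degrees; the focal length in pixels is half the picture's height over the tangent of half this angle, whatever the lens; pixels are square), "cx", "cy" (the principal point, pixels), "R" (3x3) and "t" (3): a world point X has camera coordinates R X + t. Camera axes: x right, y down, z forward; pixel columns grow to the right and rows downward; lengths in m; the calibration is good to about 2 mm. A picture is of the moment at which its call begins: read the wrist's pose just before it. camera_info takes no time and is no camera call; for the wrist camera it gives the pose at the moment of the call.
- manip.close_job(): hands the job in; it is judged then, once.
Trained networks look in the newest picture that a camera, given by its name, has taken for a name from the list of things; names that differ only in an ending like _2 or _b are one class to them, and where a whole thing is asked for, a point or a joint stands for the part that bears it (a point fixed in the world has none). Each returns a list of dicts, best first, with "conf" (0 to 1); they miss things now and then, are a little off and sometimes report something else, mostly with a low value. They report only what shows in the picture. A call takes as long as a camera call. They do not tell look-alikes from the thing itself.
- nets.spot_in(camera, thing): "location" ([row, column] in pixels, amid what is visible of it).
The state is a dict: "time": time; "joint_pos": joint angles; "qvel": joint speeds; "joint_efforts": joint torques, N m; "eef_pos": TCP position; "tool_rot": TCP orientation; "ft_force": force on the tool from outside, world axes, zero at the start; "ft_torque": the same for the moment, N m; "gripper_width": opening from 0.0 (shut) to 1.0 (fully open); "grip_force": force on a finger pad.
Only numpy, scipy, OpenCV 4.12 (cv2) and the standard library are available. Lean on these libraries where they do the work, as an engineer would, in place of code of your own. Each camera call takes 0.05 s, during which the arm holds its last target. There are 200 camera calls.

## Task

Empty the dry-bath block first: take the yellow-capped tube out and lay it on its side in the green slanted cradle, foot down against the stop, and let it go. Then grip the stuck aluminium block by its blue lug and, while it still stands in its slot, rock it from side to side until both orange pads have been pushed well back; do not touch the pads with the gripper. Lift it straight up and finish still holding it, upright and still, with its foot just clear above the pads (a couple of centimetres), and leave the other things on the bench where they are.

Things in the scene. Friction and masses are not known exactly. Their poses are not given: they have to be found in the camera images.
- station: Dry-bath station fixed to the bench: white housing 160 x 160 mm, 45 mm high, with a grey panel 50 mm wide, 30 mm high along its -x side. Origin: centre of the housing's underside. In the middle of its top a slot 98 (x) x 17.5 mm (y), 8 mm deep (floor 37 mm above the origin). An orange pad, 66 mm long, stands along the slot's +y and -y sides, its top 70 mm above the slot floor.
- block: Aluminium tube block, about 0.55 kg, in the slot, axes as the station's. Origin: centre of its underside, on the slot floor. From below: tongue 91 x 14 mm, z 0 to 12 mm, stands in the slot; body 95 x 44 mm, to z 60 mm; neck 95 x 30 mm, to z 80 mm, leaving a 7 mm shoulder along both long sides at z 60 mm. Two tube holes, 18 mm wide, 38 mm deep, in its top at x -32 mm (the tube) and +32 mm (empty).
- block_lug (a point): Centre of the block's blue upright lug, 30 (x) x 14 (y) x 30 mm, on the middle of its top: z 80 to 110 mm, this point 95 mm above the block's origin; axes as the block's. Grip it across its 14 mm. The block rocks sideways (towards +y or -y) on the bottom edges of its tongue, 7 mm either side of its middle.
- pad_left (a joint): Orange pad on the station's +y side: how far it is pushed outward (+y), 0 to 0.016 m, starts near 0. It slides stiffly (about 5 N), without spring, and stays where left. Leaning the block towards it pushes it back about 10 mm per 10 degrees, less 1 to 2 mm of play; 10 to 12 degrees each way is ample. The block lifts out when both pads are more than 5 to 6 mm back.
- pad_right (a joint): The same for the orange pad on the station's -y side, pushed outward towards -y.
- lip_left (a point): Inner edge of the +y pad's lip, on the pad's middle, 66 mm above the slot floor; it moves with the pad. The pad's face starts 0.7 mm from the block's side, and the lip then hangs 4.5 mm over the block's shoulder (its underside slopes 35 degrees, rising inward from about 61 mm above the slot floor), so a straight pull jams.
- lip_right (a point): The same for the -y pad.
- tube: Closed sample tube 16 mm across and 120 mm long, 22 g, yellow cap (17.6 mm across, the top 14 mm), red lower half, round foot. Origin at the foot's lowest point; z runs along the tube to the cap. It starts upright (leaning up to 4 degrees) in the block's hole at x = -32 mm, its foot 42 mm above the block's origin; 82 mm stand out of the block.
- tube_cap (a point): Centre of the top of the tube's cap, 120 mm from its foot.
- cradle: Green tube cradle fixed to the bench, origin at the centre of its underside, base 100 x 56 x 8 mm. A 90 degree V trough, 68 mm long and 23 mm wide at its top, slopes 20 degrees: low at the +x end, where a stop plate (30 mm wide) closes it, and rising towards -x. A laid tube has its foot at the stop and its cap end, 52 mm of it, reaching free out of the high end.
- cradle_foot (a point): Where the tube's foot point lies when the tube is laid in the cradle (1 mm from the stop, 32 mm above the bench), on the laid tube's axis.
- cradle_cap (a point): Where the top of the cap lies when the tube is laid: 120 mm up the 20 degree slope from cradle_foot, towards the cradle's -x, 73 mm above the bench.
- jar: Bystander: specimen jar with red cap, 52 mm across, 65 mm high; origin under its centre.
- dropper: Bystander: amber dropper bottle, 36 mm across, 75 mm high; origin under its centre.
- cup: Bystander: white cup, 66 mm across, 70 mm high; origin under its centre.
- rack: Bystander: small white rack with purple-capped tubes, 100 x 60 mm, 99 mm high; origin under its centre.
There are look-alikes about, which are no part of the job. There is more than one size of the tube; the one meant has the size given above.

How it is judged:
On the way, in this order (a step that is already met when the one before it is completed fails the run):
1. the tube lies in the cradle, let go, foot at the stop (distance between tube and cradle_foot below 0.014 m and distance between tube_cap and cradle_cap below 0.016 m and contact force between the fingers and tube below 0.1 N and linear speed of tube below 0.03 m/s), for 0.2 s.
2. the block, still in its slot, has been rocked until both pads are pushed back by more than 5 mm (value of joint each of pad_left, pad_right above 0.005 m and z of block in the frame of station below 0.045 m), for 0.1 s.
At the end, for the whole second after the job is handed in: Tube released in the cradle (foot within 14 mm, cap 16 mm of its place). Fingers hold the block still, upright (7 degrees), within 30 mm over its slot, not touching the station, its foot 2 to 53 mm above the pads; both pads still back by over 4.5 mm (all of step 1 and contact force between the fingers and block above 2 N and contact force between block and station below 0.2 N and z of block in the frame of station between 0.109 and 0.16 m and horizontal distance between block and station below 0.03 m and angle between block's own z axis and vertical below 0.13 rad and linear speed of block below 0.02 m/s and value of joint each of pad_left, pad_right above 0.0045 m); the arm keeps its last pose, push and grip.
It fails at once if the gripper or arm pushes on a pad (contact force between any of the fingers, the arm and pad_left above 2 N or contact force between any of the fingers, the arm and pad_right above 2 N).
It fails at once if a bystander is shifted by more than 20 mm (distance of any of jar, dropper, cup, rack from where it was at the start of the episode above 0.02 m).
It also fails if it takes over 67 s, if anything falls off the work surface, if the arm or the gripper's body presses on something with over 40 N, if the wrist force passes 120 N, or if a joint passes its speed limit or range.

## Working session

There is one attempt and no reset: what is moved stays moved. The work goes in short steps, Python scripts to look and compute and a shell command to move; the robot and the scene stay as the last step left them, time stands still between calls to the robot, and variables do not carry over. Pictures are saved under pics/ and viewed, at most 10 in all, crops included, and the job is handed in when it is done.

```bash
mkdir -p pics; ls
cat > h.py <<'E'
import numpy as np, cv2
from plant import manip, vision, nets
def snap(n,f=None):
    im=vision.read_camera(n)
    if f: cv2.imwrite('pics/'+f+'.png',im[:,:,::-1])
    return im
def cam(n):
    c=vision.camera_info(n); f=200/np.tan(np.radians(c['vfov'])/2)
    return f,c['cx'],c['cy'],np.array(c['R']),np.array(c['t'])
def ray(c,rc):
    f,cx,cy,R,t=c; d=R.T@np.array([(rc[1]-cx)/f,(rc[0]-cy)/f,1]); return -R.T@t,d/np.linalg.norm(d)
def atz(c,rc,z):
    o,d=ray(c,rc); return o+d*(z-o[2])/d[2]
def tri(obs):
    A=np.zeros((3,3));b=np.zeros(3);L=[]
    for c,rc in obs:
        o,d=ray(c,rc);P=np.eye(3)-np.outer(d,d);A+=P;b+=P@o;L.append((P,o))
    X=np.linalg.solve(A,b); return X,[np.linalg.norm(P@(X-o))*1000 for P,o in L]
def proj(c,X):
    f,cx,cy,R,t=c; p=R@np.array(X)+t; return np.array([cy+f*p[1]/p[2],cx+f*p[0]/p[2]])
def st():
    s=manip.read_state(); return s
E
python3 - <<'E'
from h import *
a=snap('top','top0'); b=snap('side','side0')
for n in ('top','side'):
    print(n,[np.round(x,3).tolist() for x in cam(n)])
    for k in ['station','block','block_lug','pad_left','pad_right','tube','tube_cap','cradle','jar','dropper','cup','rack']:
        print(k,[(np.round(d['location'],1).tolist(),round(d['conf'],2)) for d in nets.spot_in(n,k)[:4]])
s=st();print(s)
E
```

```text
pics
top [399.397, 319.368, 194.119, [[0.016, -1.0, 0.002], [-0.997, -0.016, -0.081], [0.081, -0.0, -0.997]], [-0.021, 0.568, 1.407]]
station [([205.7, 345.5], 0.74)]
block [([198.1, 353.0], 0.81), ([200.8, 432.7], 0.16)]
block_lug [([198.2, 353.4], 0.88), ([243.5, 421.6], 0.4)]
pad_left [([197.3, 346.4], 0.73)]
pad_right [([200.4, 363.1], 0.73), ([200.2, 433.8], 0.67)]
tube []
tube_cap [([217.6, 403.0], 0.59), ([197.7, 434.3], 0.28)]
cradle [([196.6, 275.6], 0.73), ([202.0, 367.0], 0.46)]
jar [([246.3, 199.3], 0.51)]
dropper [([199.4, 432.0], 0.53)]
cup [([241.7, 421.5], 0.7)]
rack [([143.2, 313.1], 0.71)]
side [371.975, 317.087, 198.87, [[0.999, -0.045, -0.016], [-0.036, -0.473, -0.88], [0.033, 0.88, -0.474]], [-0.582, 0.161, 1.004]]
station [([273.6, 299.4], 0.6)]
block [([373.7, 309.5], 0.63), ([249.8, 308.8], 0.56)]
block_lug [([249.4, 306.1], 0.76), ([267.1, 300.3], 0.45)]
pad_left []
pad_right [([267.4, 301.8], 0.79)]
tube [([307.8, 278.5], 0.71), ([223.0, 287.4], 0.64), ([267.4, 298.7], 0.62)]
tube_cap [([307.3, 280.4], 0.73), ([223.8, 288.5], 0.56)]
cradle [([216.5, 300.5], 
[... 252 characters left out ...]
': 1.3, 'joint_pos': array([-1.32298516e+00,  1.25809313e-01, -3.96239905e-02,  1.40539359e+00,
        3.38422738e-05,  1.57076903e+00]), 'qvel': array([ 0.00140445, -0.00021194,  0.00044945, -0.00085597, -0.00234953,
       -0.00155124]), 'joint_efforts': array([ 1.08207860e-03, -4.35716450e+01,  3.53087425e+01,  1.42284007e-03,
       -9.28538475e-05, -1.34362682e-05]), 'eef_pos': array([ 0.12877744, -0.50893751,  0.23127864]), 'tool_rot': array([-1.72550442e-05,  9.92331832e-01,  1.23602323e-01,  1.49030697e-05]), 'ft_force': array([ 0.19120214, -0.74123644, -0.45275453]), 'ft_torque': array([-0.00590337, -0.01395116, -0.00134081]), 'grip_force': 0.0, 'gripper_width': 0.9974168539895714}
```

Run:
```python
import cv2,numpy as np
a=cv2.imread('pics/top0.png')[100:300,170:470]; b=cv2.imread('pics/side0.png')[150:400,180:440]
cv2.imwrite('pics/a.png',cv2.resize(a,None,fx=2.6,fy=2.6,interpolation=2)); cv2.imwrite('pics/b.png',cv2.resize(b,None,fx=2.4,fy=2.4,interpolation=2))
```

```text
(no output)
```

View pics/a.png

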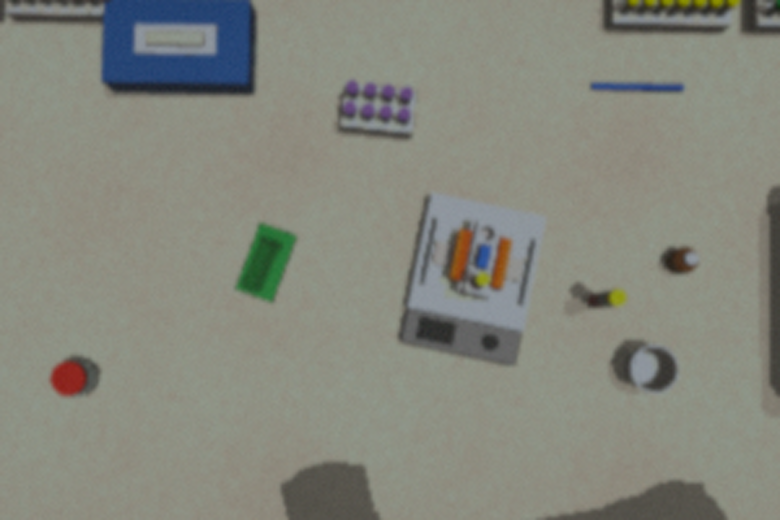

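View pics/b.png

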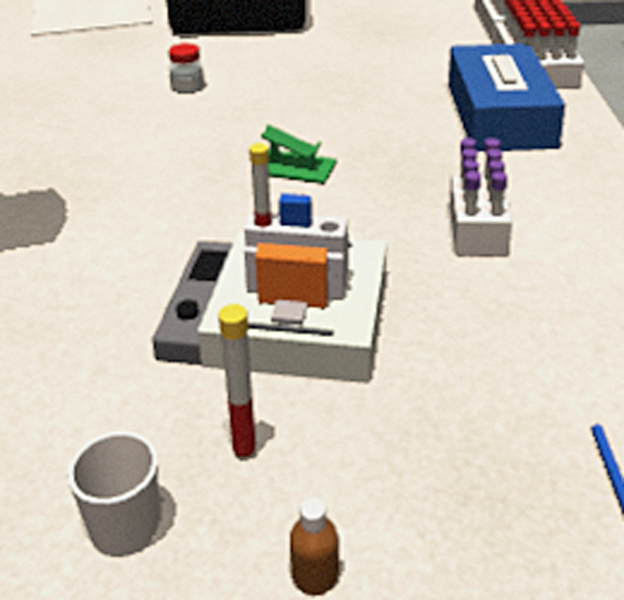

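Top shows the block's tube cap at (row 208, col 355) and a free-standing tube with yellow cap at (215, 406). In the side view these are the block's tube at cap (213, 288) and the look-alike at (283, 277), which stands on the bench and looks larger. The one meant stands in the block's −x hole beside the blue lug. I'll measure first, then confirm it with a wrist crop.

```bash
cat >> h.py <<'E'
RNG={'yellow':((22,130,110),(34,255,255)),'blue':((108,150,60),(125,255,255)),'orange':((8,150,130),(17,255,255)),'green':((45,120,40),(80,255,255)),'red':((170,120,60),(180,255,255))}
def blobs(im,col,amin=8):
    h=cv2.cvtColor(im,cv2.COLOR_RGB2HSV); m=cv2.inRange(h,*RNG[col])
    n,l,s,c=cv2.connectedComponentsWithStats(m)
    out=[]
    for i in range(1,n):
        if s[i,4]>=amin:
            pts=np.argwhere(l==i)[:,::-1].astype(np.float32)
            out.append((int(s[i,4]),np.round(c[i][::-1],1).tolist(),np.round(cv2.boxPoints(cv2.minAreaRect(pts))[:,::-1],1).tolist()))
    return sorted(out,reverse=True)
E
python3 - <<'E'
from h import *
T=cv2.imread('pics/top0.png')[:,:,::-1].copy();S=cv2.imread('pics/side0.png')[:,:,::-1].copy()
for n,im in(('top',T),('side',S)):
    for k in('yellow','blue','orange','green'):
        print(n,k); [print('  ',b) for b in blobs(im,k)[:5]]
ct,cs=cam('top'),cam('side')
print(tri([(ct,(207.7,355.4)),(cs,(213.3,288))]))
print(tri([(ct,(214.5,407)),(cs,(283,277))]))
print('station',atz(ct,(198,353),.12),'cradle',atz(ct,(201,272.5),.03))
E
```

```text
top yellow
   (37, [96.2, 451.8], [[91.0, 450.0], [91.0, 454.0], [101.0, 454.0], [101.0, 450.0]])
   (26, [214.0, 407.1], [[216.0, 405.0], [212.0, 405.0], [212.0, 410.0], [216.0, 410.0]])
   (19, [99.2, 419.8], [[99.0, 417.0], [96.5, 419.5], [99.5, 422.5], [102.0, 420.0]])
   (19, [80.8, 445.2], [[80.5, 442.5], [78.0, 445.0], [81.0, 448.0], [83.5, 445.5]])
   (18, [92.9, 420.1], [[92.5, 417.5], [90.0, 420.0], [93.0, 423.0], [95.5, 420.5]])
top blue
   (1263, [115.9, 237.9], [[99.0, 210.0], [99.0, 265.0], [131.0, 265.0], [131.0, 210.0]])
   (590, [85.6, 139.3], [[96.0, 116.9000015258789], [73.5, 117.80000305175781], [75.0999984741211, 159.8000030517578], [97.5999984741211, 158.89999389648438]])
   (22, [198.3, 355.4], [[201.3000030517578, 352.8999938964844], [194.6999969482422, 355.1000061035156], [195.60000610351562, 357.79998779296875], [202.1999969482422, 355.6000061035156]])
top orange
   (66, [197.0, 347.0], [[205.60000610351562, 343.20001220703125], [188.3000030517578, 347.0], [189.10000610351562, 350.6000061035156], [206.39999389648438, 346.79998779296875]])
   (54, [200.8, 362
[... 1962 characters left out ...]
6875, 314.0]])
   (118, [374.5, 309.7], [[378.70001220703125, 301.6000061035156], [368.8999938964844, 302.29998779296875], [370.1000061035156, 318.29998779296875], [379.8999938964844, 317.5]])
side green
   (388, [215.9, 302.8], [[219.3000030517578, 284.1000061035156], [202.10000610351562, 290.5], [213.10000610351562, 320.3999938964844], [230.39999389648438, 314.1000061035156]])
(array([ 0.51478438, -0.12544535,  0.1934391 ]), [np.float64(1.106847668940313), np.float64(1.1068476689404467)])
(array([ 0.49681447, -0.29815484,  0.14624652]), [np.float64(0.24970864781541538), np.float64(0.24970864781546362)])
station [ 0.54948344 -0.12391468  0.12      ] cradle [0.54062187 0.15474564 0.03      ]
```

```bash
R='{"rot":[0,0,0],"dp":[0.24,-0.2,-0.12],"grip":1}'; python3 -m jog '[{"rot":[0,0,0],"dp":[0.24,-0.2,-0.12],"grip":1},{"rot":[0,0,0],"dp":[0.24,-0.2,-0.12],"grip":1},{"rot":[0,0,0],"dp":[0.24,-0.2,-0.12],"grip":1},{"rot":[0,0,0],"dp":[0.24,-0.2,-0.12],"grip":1},{"rot":[0,0,0],"dp":[0.24,-0.2,-0.12],"grip":1},{"rot":[0,0,0],"dp":[0.24,-0.2,-0.12],"grip":1},{"rot":[0,0,0],"dp":[0.24,-0.2,-0.12],"grip":1},{"rot":[0,0,0],"dp":[0.24,-0.2,-0.12],"grip":1},{"rot":[0,0,0],"dp":[0.24,-0.2,-0.12],"grip":1},{"rot":[0,0,0],"dp":[0.24,-0.2,-0.12],"grip":1},{"rot":[0,0,0],"dp":[0.24,-0.2,-0.12],"grip":1},{"rot":[0,0,0],"dp":[0.24,-0.2,-0.12],"grip":1}]'
python3 -m jog '[{"rot":[0,0,0],"dp":[0.24,-0.2,-0.05],"grip":1},{"rot":[0,0,0],"dp":[0.24,-0.2,-0.05],"grip":1},{"rot":[0,0,0],"dp":[0.24,-0.2,-0.05],"grip":1},{"rot":[0,0,0],"dp":[0.24,-0.2,-0.05],"grip":1},{"rot":[0,0,0],"dp":[0.24,-0.2,-0.05],"grip":1},{"rot":[0,0,0],"dp":[0.24,-0.2,-0.05],"grip":1},{"rot":[0,0,0.054],"dp":[0,0,0],"grip":1},{"rot":[0,0,0.054],"dp":[0,0,0],"grip":1},{"rot":[0,0,0.054],"dp":[0,0,0],"grip":1},{"rot":[0,0,0.054],"dp":[0,0,0],"grip":1},{"rot":[0,0,0],"dp":[0,0,0],"grip":1},{"rot":[0,0,0],"dp":[0,0,0],"grip":1}]'
python3 - <<'E'
from h import *
s=st();print(s['time'],s['eef_pos'],s['tool_rot'],s['joint_pos'],s['ft_force'])
c=cam('wrist'); im=snap('wrist','w1'); np.save('w1.npy',np.array([c],dtype=object))
print([np.round(x,3).tolist() for x in c], 'campos',-c[3].T@c[4])
E
```

```text
time: 2.3
eef_pos: [0.3496, -0.2042, 0.3761]
tool_rot: [0.0, 0.992, 0.124, 0.0]
ft_force: [-0.0, -0.9, 0.4]
gripper_width: 0.998
grip_force: 0.0
time: 3.3
eef_pos: [0.4553, -0.0765, 0.4053]
tool_rot: [-0.009, 0.996, -0.088, 0.001]
ft_force: [0.6, -0.0, -0.5]
gripper_width: 1.001
grip_force: 0.0
3.3 [ 0.4552599  -0.07648815  0.40534465] [-8.70551572e-03  9.96066831e-01 -8.81736477e-02  6.99822645e-04] [-0.17763552  0.07203619  0.29011988  1.78903947  0.01746669  3.1405391 ] [ 0.60108872 -0.02282979 -0.47532658]
[313.255, 321.142, 198.334, [[-0.176, -0.984, -0.016], [-0.931, 0.161, 0.327], [-0.319, 0.072, -0.945]], [0.01, 0.337, 0.696]] campos [ 0.53761408 -0.09419291  0.5476231 ]
```

View pics/w1.png

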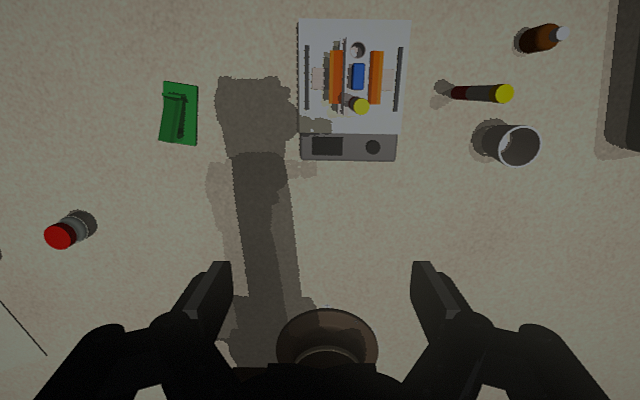

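The wrist view shows the station at (85, 352) with the tube cap at (106, 359), the look-alike at (93, 505), and the cradle at (112, 180). J6 is at its limit, so I'll turn the tool half a turn before grasping.

```bash
python3 -m jog '[{"rot":[0,0,-0.057],"dp":[0,0,0],"grip":1},{"rot":[0,0,-0.057],"dp":[0,0,0],"grip":1},{"rot":[0,0,-0.057],"dp":[0,0,0],"grip":1},{"rot":[0,0,-0.057],"dp":[0,0,0],"grip":1},{"rot":[0,0,-0.057],"dp":[0,0,0],"grip":1},{"rot":[0,0,-0.057],"dp":[0,0,0],"grip":1},{"rot":[0,0,-0.057],"dp":[0,0,0],"grip":1},{"rot":[0,0,-0.057],"dp":[0,0,0],"grip":1},{"rot":[0,0,-0.057],"dp":[0,0,0],"grip":1},{"rot":[0,0,-0.057],"dp":[0,0,0],"grip":1},{"rot":[0,0,-0.057],"dp":[0,0,0],"grip":1},{"rot":[0,0,-0.057],"dp":[0,0,0],"grip":1}]' >/dev/null
python3 -m jog '[{"rot":[0,0,-0.057],"dp":[0,0,0],"grip":1},{"rot":[0,0,-0.057],"dp":[0,0,0],"grip":1},{"rot":[0,0,-0.057],"dp":[0,0,0],"grip":1},{"rot":[0,0,-0.057],"dp":[0,0,0],"grip":1},{"rot":[0,0,-0.057],"dp":[0,0,0],"grip":1},{"rot":[0,0,-0.057],"dp":[0,0,0],"grip":1},{"rot":[0,0,-0.057],"dp":[0,0,0],"grip":1},{"rot":[0,0,-0.057],"dp":[0,0,0],"grip":1},{"rot":[0,0,-0.057],"dp":[0,0,0],"grip":1},{"rot":[0,0,-0.057],"dp":[0,0,0],"grip":1},{"rot":[0,0,-0.057],"dp":[0,0,0],"grip":1},{"rot":[0,0,-0.057],"dp":[0,0,0],"grip":1}]' >/dev/null
python3 -m jog '[{"rot":[0,0,-0.057],"dp":[0,0,0],"grip":1},{"rot":[0,0,-0.057],"dp":[0,0,0],"grip":1},{"rot":[0,0,0],"dp":[0,0,0],"grip":1},{"rot":[0,0,0],"dp":[0,0,0],"grip":1}]'
python3 - <<'E'
from h import *
s=st();print(s['joint_pos'])
c=cam('wrist'); im=snap('wrist','w2'); np.save('w2.npy',np.array(c,dtype=object),allow_pickle=True)
print('campos',-c[3].T@c[4])
E
```

```text
time: 5.68
eef_pos: [0.4554, -0.0756, 0.4054]
tool_rot: [0.001, 0.108, 0.994, 0.009]
ft_force: [-0.0, 0.1, -0.2]
gripper_width: 0.997
grip_force: 0.0
[-0.17566279  0.07194985  0.29006106  1.78904369  0.01747708  0.04001393]
campos [ 0.37218013 -0.06039723  0.54773186]
```

View pics/w2.png

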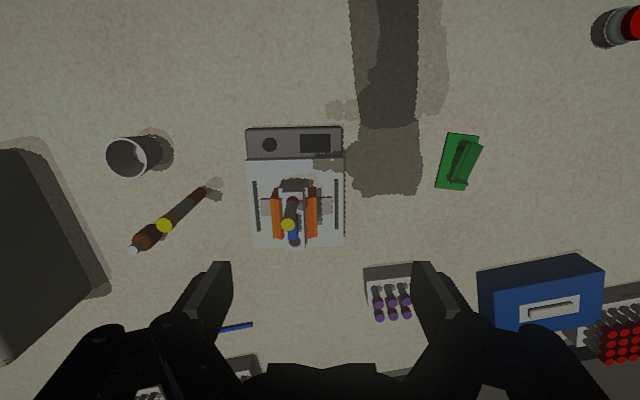

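Run:
```python
from h import *
a=cv2.imread('pics/w2.png');b=cv2.imread('pics/w1.png')
g=lambda x:np.clip(255*(x/255.)**.6,0,255).astype(np.uint8)
A=cv2.resize(g(a[115:255,100:350]),None,fx=3.2,fy=3.2,interpolation=2)
B=np.hstack([cv2.resize(g(b[75:151,150:210]),(225,285),interpolation=2),cv2.resize(g(a[125:195,430:490]),(245,285),interpolation=2)])
# w1 station cap
C=cv2.resize(g(b[15:165,290:415]),(330,396//1),interpolation=2)[:285]
cv2.imwrite('pics/c.png',np.vstack([A[:,:800],np.hstack([B,C])[:140+145,:800]][0:1]))
cv2.imwrite('pics/d.png',np.hstack([B,C]))
```

```text
(no output)
```

View pics/c.png

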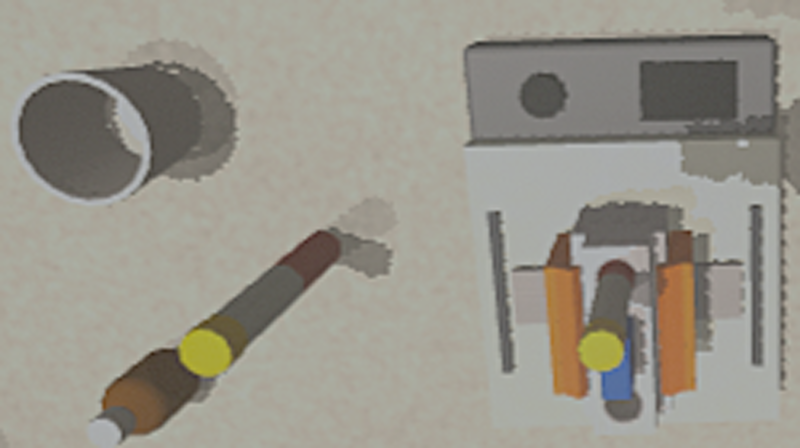

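View pics/d.png

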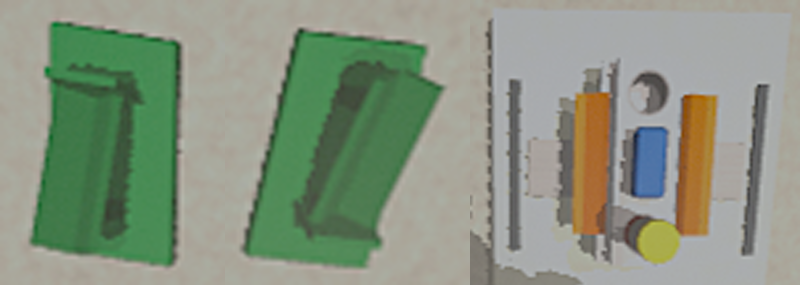

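The confirmed target is the tube in the block's −x hole, next to the blue lug (w2 cap at row 225, col 288). The free-standing one at (225, 164) stands on the bench with its cap at z = 0.146, so it is about 145 mm long and the wrong size. Next I'll fit the station and cradle poses.

Run:
```python
from h import *
from scipy.optimize import least_squares
w1=tuple(np.load('w1.npy',allow_pickle=True)[0]);w2=tuple(np.load('w2.npy',allow_pickle=True));w1=[np.array(x,float) for x in w1];w2=[np.array(x,float) for x in w2]
ct,cs=cam('top'),cam('side')
cap,r=tri([(w1,(106.3,361.2)),(w2,(224.7,287.8)),(ct,(207.7,355.4)),(cs,(213.3,288))]);print('cap',cap,r)
cap,r=tri([(w1,(106.3,361.2)),(w2,(224.7,287.8))]);print('cap w',cap,r)
def fit(obs,x0):
    def P(p,X): c,s=np.cos(p[2]),np.sin(p[2]); return np.array([p[0]+c*X[0]-s*X[1],p[1]+s*X[0]+c*X[1],X[2]])
    f=lambda p:np.concatenate([proj(c,P(p,X))-rc for c,rc,X in obs])
    s=least_squares(f,x0,loss='soft_l1');print('fit',s.x,np.degrees(s.x[2]),np.round(f(s.x),1));return s.x
S=fit([(w1,(18.8,298.7),(.08,.08,.045)),(w1,(19.5,411.2),(.08,-.08,.045)),(w2,(160.3,245.9),(-.08,-.08,.045)),(w2,(158.8,343),(-.08,.08,.045)),
 (w1,(75.6,358.6),(0,0,.147)),(ct,(198.3,355.4),(0,0,.147)),(cs,(231,302.5),(0,0,.147))],[.55,-.12,-.2])
C=fit([(w1,(80.9,163.3),(.05,.028,.008)),(w1,(86.2,198.3),(.05,-.028,.008)),(w1,(145.9,195.9),(-.05,-.028,.008)),(w2,(131.9,448.4),(-.05,-.028,.008)),
 (w2,(186.9,434.9),(.05,-.028,.008)),(w2,(190.4,465.5),(.05,.028,.008))],[.54,.155,-.35])
c,s=np.cos(C[2]),np.sin(C[2])
for a,b in [((93.7,162.3),(174.9,447.6)),((98.5,181),(184.7,467.9))]:
    for f in [tri([(w1,a),(w2,b)])]: 
        d=f[0][:2]-C[:2]; print('stop?',f[0],f[1],'local',c*d[0]+s*d[1],-s*d[0]+c*d[1])
c,s=np.cos(S[2]),np.sin(S[2])
d=cap[:2]-S[:2];print('cap local',c*d[0]+s*d[1],-s*d[0]+c*d[1])
print('look-alike',tri([(w2,(224.7,164.3)),(w1,(93,505))]))
```

```text
cap [ 0.51514792 -0.12735141  0.19534098] [np.float64(1.1581570978355147), np.float64(1.5852724426748621), np.float64(2.5212518908263966), np.float64(1.0466810121655465)]
cap w [ 0.51490225 -0.12766682  0.19955356] [np.float64(0.291629912603405), np.float64(0.2916299126034037)]
fit [ 0.5464822  -0.13407565 -0.19904226] -11.404281377479245 [-1.7 -0.6  0.1  0.1 -0.2 -1.1 -0.6  0.3  0.3 -0.5  0.1  1.4  1.6  0.2]
fit [ 0.54208833  0.15523116 -0.33178429] -19.009839334137766 [-0.3 -0.8  0.1 -1.2  0.8 -0.3 -0.4 -0.6  0.3 -0.6  0.1 -1.3]
stop? [0.57237771 0.15590535 0.0057593 ] [np.float64(17.283385882473347), np.float64(17.283385882473407)] local 0.028417874862671208 0.01050359565886316
stop? [0.56432862 0.13464095 0.06295222] [np.float64(13.178197609752), np.float64(13.17819760975199)] local 0.027734230923319607 -0.012222933255759731
cap local -0.032223665570861475 3.7976732360675905e-05
look-alike (array([ 0.49715105, -0.30132816,  0.15235248]), [np.float64(0.7549939497164397), np.float64(0.7549939497163184)])
```

```bash
cat >> h.py <<'E'
from scipy.spatial.transform import Rotation as Ro
def to(p):
    s=st(); R=Ro.from_quat(np.array(s['tool_rot'])[[1,2,3,0]]); d=R.inv().apply(np.array(p)-s['eef_pos'])*10
    print('t',s['time'],'at',np.round(s['eef_pos'],4),'x',np.round(R.as_matrix()[:,0],3),'z',np.round(R.as_matrix()[:,2],3),'w',round(s['gripper_width'],3),'gf',s['grip_force'],'| dp',np.round(d,3),'norm',round(np.linalg.norm(d),3))
    return s
E
python3 -m jog '[{"rot":[0,0.052,0],"dp":[0,0,0],"grip":1},{"rot":[0,0.052,0],"dp":[0,0,0],"grip":1},{"rot":[0,0.052,0],"dp":[0,0,0],"grip":1},{"rot":[0,0.052,0],"dp":[0,0,0],"grip":1},{"rot":[0,0,0],"dp":[0,0,0],"grip":1}]'
python3 - <<'E'
from h import *
s=to([.507,-.126,.26]);print(s['joint_pos'])
w1=[np.array(x,float) for x in np.load('w1.npy',allow_pickle=True)[0]];w2=[np.array(x,float) for x in np.load('w2.npy',allow_pickle=True)]
C=[.5421,.1552,-.3318]; c,s=np.cos(C[2]),np.sin(C[2])
for a,b in [((93.7,162.3),(184.7,467.9)),((98.5,181),(174.9,447.6))]:
    f=tri([(w1,a),(w2,b)]); d=f[0][:2]-C[:2]; print('stop?',f[0],f[1],'local',c*d[0]+s*d[1],-s*d[0]+c*d[1])
E
```

```text
time: 6.15
eef_pos: [0.4401, -0.072, 0.3427]
tool_rot: [-0.192, 0.104, 0.975, 0.03]
ft_force: [0.1, 0.3, -1.0]
gripper_width: 0.996
grip_force: 0.0
t 6.15 at [ 0.4401 -0.072   0.3427] x [-0.904  0.191  0.381] z [-0.369  0.098 -0.924] w 0.996 gf 0.0 | dp [-1.023 -0.399  0.465] norm 1.193
[-0.18173346  0.32282032  0.38011171  2.01848705  0.02959877  0.02488974]
stop? [0.57728465 0.15963703 0.03620227] [np.float64(0.8461122030966928), np.float64(0.8461122030967443)] local 0.031820251010009744 0.01565625754030956
stop? [0.56622781 0.1442905  0.00064815] [np.float64(3.2920151242487674), np.float64(3.29201512424871)] local 0.02636553748492526 -0.0024549471973342087
```

```bash
python3 -m jog '[{"rot":[0,0,0],"dp":[-0.255,-0.1,0.06],"grip":1},{"rot":[0,0,0],"dp":[-0.255,-0.1,0.1],"grip":1},{"rot":[0,0,0],"dp":[-0.255,-0.1,0.15],"grip":1},{"rot":[0,0,0],"dp":[-0.255,-0.1,0.15],"grip":1},{"rot":[0,0,0],"dp":[0,0,0],"grip":1},{"rot":[0,0,0],"dp":[0,0,0],"grip":1}]'
python3 - <<'E'
from h import *
s=to([.507,-.126,.157]);print(s['joint_pos'])
E
```

```text
time: 6.65
eef_pos: [0.5074, -0.1263, 0.2681]
tool_rot: [-0.186, 0.104, 0.977, 0.029]
ft_force: [-0.1, 0.8, 0.6]
gripper_width: 0.998
grip_force: 0.0
t 6.65 at [ 0.5074 -0.1263  0.2681] x [-0.909  0.192  0.369] z [-0.357  0.096 -0.929] w 0.998 gf 0.0 | dp [-0.405 -0.019  1.034] norm 1.111
[-0.24723902  0.45220866  0.4064125   1.90323987  0.00586877 -0.03610654]
```

```bash
python3 -m jog '[{"rot":[0,0,0],"dp":[-0.08,-0.004,0.207],"grip":1},{"rot":[0,0,0],"dp":[-0.08,-0.004,0.207],"grip":1},{"rot":[0,0,0],"dp":[-0.08,-0.004,0.207],"grip":1},{"rot":[0,0,0],"dp":[-0.08,-0.004,0.207],"grip":1},{"rot":[0,0,0],"dp":[-0.08,-0.004,0.206],"grip":1},{"rot":[0,0,0],"dp":[0,0,0],"grip":1},{"rot":[0,0,0],"dp":[0,0,0],"grip":0.5}]' 25
python3 - <<'E'
from h import *
s=to([.507,-.126,.157]);print(s['ft_force'])
E
```

```text
time: 7.23
eef_pos: [0.5062, -0.1253, 0.1592]
tool_rot: [-0.185, 0.103, 0.977, 0.029]
ft_force: [-0.6, -0.1, 0.9]
gripper_width: 0.881
grip_force: 0.0
t 7.2333 at [ 0.5062 -0.1253  0.1592] x [-0.91   0.191  0.367] z [-0.355  0.095 -0.93 ] w 0.881 gf 0.0 | dp [-0.016 -0.006  0.017] norm 0.024
[-0.61525131 -0.06496976  0.87319938]
```

```bash
python3 -m jog '[{"rot":[0,0,0],"dp":[0,0,0],"grip":0},{"rot":[0,0,0],"dp":[0,0,0],"grip":0},{"rot":[0,0,0],"dp":[0,0,0],"grip":0},{"rot":[0,0,0],"dp":[0,0,0],"grip":0},{"rot":[0,0,0],"dp":[0,0,0],"grip":0},{"rot":[0,0,0],"dp":[0,0,0],"grip":0},{"rot":[0,0,0],"dp":[0,0,0],"grip":0},{"rot":[0,0,0],"dp":[0,0,0],"grip":0}]' 25
```

```text
time: 7.9
eef_pos: [0.5068, -0.1258, 0.1576]
tool_rot: [-0.185, 0.103, 0.977, 0.029]
ft_force: [0.5, -0.1, 4.9]
gripper_width: 0.191
grip_force: 24.3
```

```bash
python3 -m jog '[{"rot":[0,0,0],"dp":[0.11,0,-0.28],"grip":0},{"rot":[0,0,0],"dp":[0.11,0,-0.28],"grip":0},{"rot":[0,0,0],"dp":[0.11,0,-0.28],"grip":0},{"rot":[0,0,0],"dp":[0.11,0,-0.28],"grip":0},{"rot":[0,0,0],"dp":[0.11,0,-0.28],"grip":0},{"rot":[0,0,0],"dp":[0,0,0],"grip":0}]'
cat >> h.py <<'E'
Rg=Ro.from_quat([.103,.977,.029,-.185]); tg=np.array([.5068,-.1258,.1576])
ft=Rg.inv().apply(np.array([.5150,-.1277,.079])-tg); ax=Rg.inv().apply([0,0,1]); ft[1]=0
C=np.array([.5421,.1552,-.3318])
def laid(fx=.029,fz=.032,up=0.,C=C,ft=ft,ax=ax):
    h=np.array([np.cos(C[2]),np.sin(C[2]),0]); a=-np.cos(np.radians(20))*h+np.array([0,0,np.sin(np.radians(20))])
    y=np.cross([0,0,1],h) # tool y horizontal: az+90
    n=np.cross(a,y); n=n*np.sign(n[2])
    # tool axis 'ax' ~ (ax0,~0,ax2); build R: y_tool=y, R ax = a
    e=ax-[0,ax[1],0]; e/=np.linalg.norm(e)
    T=np.column_stack([e,[0,1,0],np.cross(e,[0,1,0])]); W=np.column_stack([a,y,np.cross(a,y)])
    R=W@T.T
    F=np.array([C[0],C[1],0])+h*fx+[0,0,fz]+n*up
    return F-R@ft, R, F, F+.12*a, n
E
python3 - <<'E'
from h import *
p,R,F,K,n=laid(up=.06)
s=to(p); R0=Ro.from_quat(np.array(s['tool_rot'])[[1,2,3,0]])
print('ft',ft,'ax',ax,'tilt',np.degrees(np.arctan2(ax[0],-ax[2])))
rv=(R0.inv()*Ro.from_matrix(R)).as_rotvec();print('target p',p,'z',R[:,2],'rotvec deg',np.degrees(rv),'units',np.degrees(rv)/120,'foot',F,'cap',K)
print('dp in final axes',R.T@(p-s['eef_pos'])*10, s['joint_pos'])
E
```

```text
time: 8.4
eef_pos: [0.5068, -0.1289, 0.3126]
tool_rot: [-0.182, 0.103, 0.977, 0.029]
ft_force: [1.2, -0.0, 0.2]
gripper_width: 0.192
grip_force: 24.5
t 8.4 at [ 0.5068 -0.1289  0.3126] x [-0.912  0.191  0.362] z [-0.35   0.094 -0.932] w 0.192 gf 24.481762647628784 | dp [-0.27   2.844  2.155] norm 3.578
ft [-0.03670359  0.          0.06999407] ax [ 0.36738905  0.01855222 -0.9298823 ] tilt 21.55857919728563
target p [0.51638125 0.16406107 0.10735012] z [ 0.70746495 -0.24374806 -0.66338543] rotvec deg [  2.80871612 -69.65381551   6.72017848] units [ 0.02340597 -0.58044846  0.05600149] foot [0.5889202  0.1390687  0.08838156] cap [0.48230746 0.17580076 0.12942397]
dp in final axes [2.108768   2.80088839 0.71495145] [-0.25130569  0.46502948  0.52719081  2.00402935  0.00401668 -0.04172923]
```

```bash
python3 -m jog '[{"rot":[0,0,0],"dp":[0,0.355,0],"grip":0},{"rot":[0,0,0],"dp":[0,0.355,0],"grip":0},{"rot":[0,0,0],"dp":[0,0.355,0],"grip":0},{"rot":[0,0,0],"dp":[0,0.355,0],"grip":0},{"rot":[0,0,0],"dp":[0,0.355,0],"grip":0},{"rot":[0,0,0],"dp":[0,0.355,0],"grip":0},{"rot":[0,0,0],"dp":[0,0.355,0],"grip":0},{"rot":[0,0,0],"dp":[0,0.355,0],"grip":0}]'
python3 -m jog '[{"rot":[0.002,-0.058,0.006],"dp":[0,0,0],"grip":0},{"rot":[0.002,-0.058,0.006],"dp":[0,0,0],"grip":0},{"rot":[0.002,-0.058,0.006],"dp":[0,0,0],"grip":0},{"rot":[0.002,-0.058,0.006],"dp":[0,0,0],"grip":0},{"rot":[0.002,-0.058,0.006],"dp":[0,0,0],"grip":0},{"rot":[0.002,-0.058,0.006],"dp":[0,0,0],"grip":0},{"rot":[0.002,-0.058,0.006],"dp":[0,0,0],"grip":0},{"rot":[0.002,-0.058,0.006],"dp":[0,0,0],"grip":0},{"rot":[0.002,-0.058,0.006],"dp":[0,0,0],"grip":0},{"rot":[0.002,-0.058,0.006],"dp":[0,0,0],"grip":0},{"rot":[0,0,0],"dp":[0,0,0],"grip":0}]'
python3 - <<'E'
from h import *
p,R,F,K,n=laid(up=.06)
s=to(p); R0=Ro.from_quat(np.array(s['tool_rot'])[[1,2,3,0]])
print('rotvec units',np.degrees((R0.inv()*Ro.from_matrix(R)).as_rotvec())/120, s['joint_pos'])
E
```

```text
time: 9.07
eef_pos: [0.5631, 0.1505, 0.3057]
tool_rot: [-0.182, 0.103, 0.977, 0.03]
ft_force: [0.6, -0.1, 1.0]
gripper_width: 0.197
grip_force: 24.5
time: 9.98
eef_pos: [0.5572, 0.1474, 0.2967]
tool_rot: [0.402, 0.153, 0.9, -0.067]
ft_force: [-1.1, 0.1, -2.8]
gripper_width: 0.196
grip_force: 24.5
t 9.9833 at [0.5572 0.1474 0.2967] x [-0.629  0.222 -0.745] z [ 0.704 -0.244 -0.667] w 0.196 gf 24.473397731781006 | dp [1.704 0.017 0.936] norm 1.944
rotvec units [-0.00057748 -0.0025145  -0.00244498] [ 0.56095757 -0.24448683 -0.51466644  0.69078059 -0.61968824  0.69756644]
```

```bash
python3 -m jog '[{"rot":[0,0,-0.002],"dp":[0.28,0.004,0.155],"grip":0},{"rot":[0,0,0],"dp":[0.28,0.004,0.155],"grip":0},{"rot":[0,0,0],"dp":[0.28,0.004,0.155],"grip":0},{"rot":[0,0,0],"dp":[0.28,0.004,0.155],"grip":0},{"rot":[0,0,0],"dp":[0.28,0,0.155],"grip":0},{"rot":[0,0,0],"dp":[0,0,0],"grip":0},{"rot":[0,0,0],"dp":[0,0,0],"grip":0}]'
python3 - <<'E'
from h import *
s=to(laid(up=.06)[0]);R0=Ro.from_quat(np.array(s['tool_rot'])[[1,2,3,0]])
cw=cam('wrist');w=snap('wrist','w3');cs=cam('side');sd=snap('side','s3')
foot=s['eef_pos']+R0.apply(ft);cap=foot+.12*R0.apply(ax);print('foot',foot,'cap',cap)
print('pred wrist',proj(cw,foot),proj(cw,cap),'side',proj(cs,foot),proj(cs,cap))
p,R,F,K,n=laid(); print('laid foot/cap wrist',proj(cw,F),proj(cw,K),'side',proj(cs,F),proj(cs,K))
g=lambda x:np.clip(255*(x/255.)**.7,0,255).astype(np.uint8)
b=cv2.resize(sd[140:250,240:360,::-1],(480,440),interpolation=2)
a=cv2.resize(g(w[:,:,::-1]),(320,200))
canvas=np.zeros((440,800,3),np.uint8);canvas[:,:480]=b;canvas[:200,480:]=a;cv2.imwrite('pics/e.png',canvas)
cv2.imwrite('pics/w3.png',g(w[:,:,::-1]));np.save('w3.npy',np.array(cw,dtype=object))
E
```

```text
time: 10.57
eef_pos: [0.531, 0.1631, 0.1495]
tool_rot: [0.403, 0.154, 0.9, -0.066]
ft_force: [-0.8, -0.4, 0.4]
gripper_width: 0.189
grip_force: 24.5
t 10.5667 at [0.531  0.1631 0.1495] x [-0.628  0.224 -0.746] z [ 0.705 -0.243 -0.666] w 0.189 gf 24.5132178068161 | dp [ 0.408 -0.041  0.175] norm 0.446
foot [0.60340551 0.13787967 0.13022989] cap [0.49777158 0.17689997 0.17168938]
pred wrist [257.09380773 321.97250914] [302.18598699 328.35339926] side [185.04608104 321.34527436] [167.78943993 284.62071792]
laid foot/cap wrist [123.5674718 316.7252653] [ 39.05361989 311.69405561] side [213.17222577 310.45909988] [196.90742513 275.1708391 ]
```

View pics/e.png

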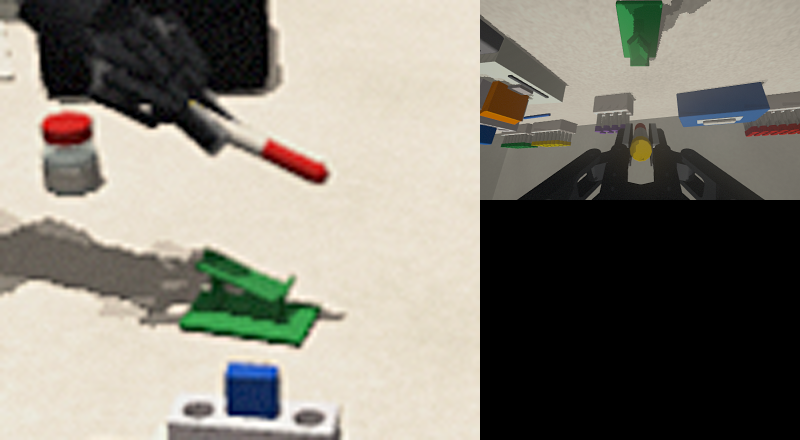

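The side view shows the held tube's foot at (184, 322), against a predicted (185, 321). It lies parallel to the trough, and the stop is at about (210, 313). I'll go down now.

```bash
python3 -m jog '[{"rot":[0,0,0],"dp":[0.2,-0.02,0.085],"grip":0},{"rot":[0,0,0],"dp":[0.2,-0.02,0.08],"grip":0},{"rot":[0,0,0],"dp":[0.2,0,0.08],"grip":0},{"rot":[0,0,0],"dp":[0.14,0,0.05],"grip":0},{"rot":[0,0,0],"dp":[0,0,0],"grip":0},{"rot":[0,0,0],"dp":[0,0,0],"grip":0}]'
python3 - <<'E'
from h import *
to(laid(up=.005,fx=.028)[0])
E
```

```text
time: 11.17
eef_pos: [0.5057, 0.1698, 0.0774]
tool_rot: [0.406, 0.155, 0.899, -0.064]
ft_force: [0.7, 0.3, -0.3]
gripper_width: 0.192
grip_force: 24.5
t 11.1667 at [0.5057 0.1698 0.0774] x [-0.623  0.226 -0.749] z [ 0.709 -0.241 -0.663] w 0.192 gf 24.51281726360321 | dp [ 0.214 -0.022  0.085] norm 0.232
```

```bash
python3 -m jog '[{"rot":[0,0,0],"dp":[0.07,-0.01,0.028],"grip":0},{"rot":[0,0,0],"dp":[0.07,-0.01,0.028],"grip":0},{"rot":[0,0,0],"dp":[0.07,0,0.028],"grip":0},{"rot":[0,0,0],"dp":[0.02,0,0.01],"grip":0},{"rot":[0,0,0],"dp":[0,0,0],"grip":0},{"rot":[0,0,0],"dp":[0,0,0],"grip":0}]'
python3 - <<'E'
from h import *
to(laid(up=.0,fx=.029)[0])
cs=cam('side');sd=snap('side','s4');cw=cam('wrist');w=snap('wrist','w4')
p,R,F,K,n=laid();print('side',proj(cs,F),proj(cs,K),'wrist',proj(cw,F),proj(cw,K))
a=cv2.resize(sd[160:240,250:350,::-1],(500,400),interpolation=2);b=cv2.resize(w[150:400,220:420,::-1],(300,375))
c=np.zeros((400,800,3),np.uint8);c[:,:500]=a;c[:375,500:]=b;cv2.imwrite('pics/f.png',c)
E
```

```text
time: 11.67
eef_pos: [0.4961, 0.1701, 0.0521]
tool_rot: [0.405, 0.154, 0.899, -0.065]
ft_force: [-0.1, -0.5, 1.0]
gripper_width: 0.194
grip_force: 24.8
t 11.6667 at [0.4961 0.1701 0.0521] x [-0.624  0.225 -0.748] z [ 0.708 -0.241 -0.663] w 0.194 gf 24.794567227363586 | dp [0.004 0.009 0.012] norm 0.015
side [213.17222577 310.45909988] [196.90742513 275.1708391 ] wrist [255.82630602 323.3200793 ] [299.24990411 324.90780374]
```

View pics/f.png

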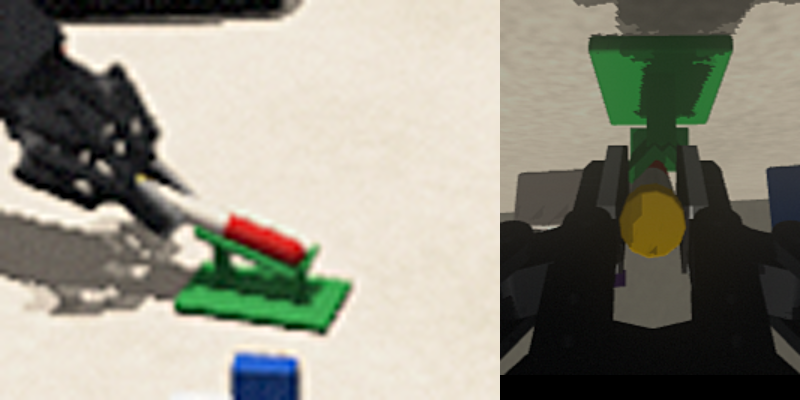

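The tube sits in the trough with its foot at the stop (side crop 305, 255) and nothing looks pinched. I'll release it.

```bash
python3 -m jog '[{"rot":[0,0,0],"dp":[0.005,0,0.01],"grip":0.3},{"rot":[0,0,0],"dp":[0,0,0],"grip":0.4},{"rot":[0,0,0],"dp":[0,0,0],"grip":0.8},{"rot":[0,0,0],"dp":[0,0,0],"grip":1},{"rot":[0,0,0],"dp":[0,0,0],"grip":1},{"rot":[0,0,0],"dp":[0,0,0],"grip":1},{"rot":[0,0,0],"dp":[0,0,-0.2],"grip":1},{"rot":[0,0,0],"dp":[0,0,-0.25],"grip":1},{"rot":[0,0,0],"dp":[0,0,-0.25],"grip":1},{"rot":[0,0,0],"dp":[0,0,-0.25],"grip":1},{"rot":[0,0,0],"dp":[0,0,-0.25],"grip":1},{"rot":[0,0,0],"dp":[0,0,0],"grip":1}]'
python3 - <<'E'
from h import *
s=to([.5,0,.35]);print(s['joint_pos'])
cs=cam('side');sd=snap('side','s5')
h=blobs(sd,'red',5)+blobs(sd,'yellow',3);print([b for b in h if 190<b[1][0]<235 and 250<b[1][1]<330])
p,R,F,K,n=laid();a=K-F;print([np.round(proj(cs,F+a*t)) for t in(.02,.25,.5,.94)])
cv2.imwrite('pics/g.png',cv2.resize(sd[160:240,250:350,::-1],(500,400),interpolation=2))
E
```

```text
time: 12.77
eef_pos: [0.4107, 0.2007, 0.1337]
tool_rot: [0.406, 0.154, 0.899, -0.063]
ft_force: [0.5, 1.5, 0.5]
gripper_width: 1.002
grip_force: 0.0
t 12.7667 at [0.4107 0.2007 0.1337] x [-0.623  0.225 -0.749] z [ 0.71  -0.238 -0.663] w 1.002 gf 0.0 | dp [-2.629 -1.578 -0.322] norm 3.083
[ 0.93284576 -0.24485858 -0.84613802  0.63315491 -0.79254811  1.13012573]
[(11, [196.1, 277.0], [[195.60000610351562, 274.79998779296875], [194.0, 278.0], [196.39999389648438, 279.20001220703125], [198.0, 276.0]])]
[array([213., 310.]), array([209., 302.]), array([205., 293.]), array([198., 277.])]
```

View pics/g.png

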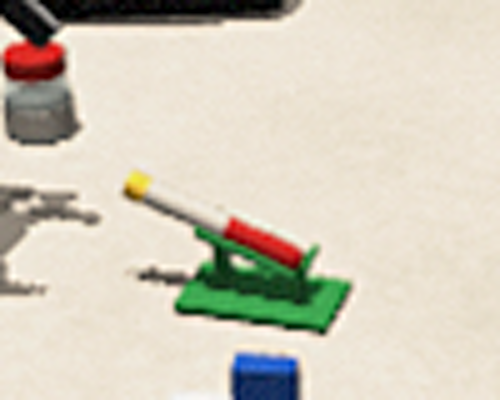

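The tube is laid with its foot at the stop and let go: the cap is at (196, 277), expected (198, 277). Next is the block.

```bash
python3 -m jog '[{"rot":[0,0,0],"dp":[-0.25,0,-0.22],"grip":1},{"rot":[0,0,0],"dp":[-0.25,0,-0.22],"grip":1},{"rot":[0,0,0],"dp":[-0.25,0,-0.22],"grip":1},{"rot":[0,0,0],"dp":[-0.25,0,-0.22],"grip":1},{"rot":[0,0,0],"dp":[-0.25,0,-0.22],"grip":1},{"rot":[0,0,0],"dp":[-0.25,0,-0.22],"grip":1},{"rot":[0,0,0],"dp":[-0.1,-0.3,0.08],"grip":1},{"rot":[0,0,0],"dp":[-0.1,-0.3,0.08],"grip":1},{"rot":[0,0,0],"dp":[-0.1,-0.3,0.08],"grip":1},{"rot":[0,0,0],"dp":[-0.1,-0.3,0.08],"grip":1},{"rot":[0,0,0],"dp":[-0.1,-0.3,0.08],"grip":1},{"rot":[0,0,0],"dp":[-0.1,-0.3,0.08],"grip":1}]'
python3 -m jog '[{"rot":[0,0.057,0],"dp":[0,0,0],"grip":1},{"rot":[0,0.057,0],"dp":[0,0,0],"grip":1},{"rot":[0,0.057,0],"dp":[0,0,0],"grip":1},{"rot":[0,0.057,0],"dp":[0,0,0],"grip":1},{"rot":[0,0.057,0],"dp":[0,0,0],"grip":1},{"rot":[0,0.057,0],"dp":[0,0,0],"grip":1},{"rot":[0,0.057,0],"dp":[0,0,0],"grip":1},{"rot":[0,0,-0.05],"dp":[0,0,0],"grip":1},{"rot":[0,0,0],"dp":[0,0,0],"grip":1},{"rot":[0,0,0],"dp":[0,0,0],"grip":1}]'
python3 - <<'E'
from h import *
h=np.array([np.cos(-.199),np.sin(-.199),0]); RT=np.column_stack([-h,np.cross([0,0,-1],-h),[0,0,-1]])
s=to([.5465,-.134,.27]);R0=Ro.from_quat(np.array(s['tool_rot'])[[1,2,3,0]]);print('rot units',np.degrees((R0.inv()*Ro.from_matrix(RT)).as_rotvec())/120,s['joint_pos'])
E
```

```text
time: 13.82
eef_pos: [0.4238, 0.0006, 0.3413]
tool_rot: [0.406, 0.154, 0.899, -0.065]
ft_force: [0.9, 0.2, 0.1]
gripper_width: 0.998
grip_force: 0.0
time: 14.65
eef_pos: [0.4246, 0.0013, 0.3403]
tool_rot: [0.005, 0.117, 0.993, 0.003]
ft_force: [-0.8, -0.9, -0.4]
gripper_width: 0.997
grip_force: 0.0
t 14.65 at [0.4246 0.0013 0.3403] x [-0.972  0.233 -0.009] z [ 0.01   0.005 -1.   ] w 0.997 gf 0.0 | dp [-1.494 -1.037  0.709] norm 1.952
rot units [ 0.00335095  0.00438525 -0.01714379] [-4.44317099e-04 -4.74072777e-02  1.93720054e-02  1.62709842e+00
  4.88098956e-03  2.34487532e-01]
```

```bash
python3 -m jog '[{"rot":[0.0033,0.0044,-0.017],"dp":[0,0,0],"grip":1},{"rot":[0,0,0],"dp":[-0.25,-0.18,0.12],"grip":1},{"rot":[0,0,0],"dp":[-0.25,-0.18,0.12],"grip":1},{"rot":[0,0,0],"dp":[-0.25,-0.18,0.12],"grip":1},{"rot":[0,0,0],"dp":[-0.25,-0.18,0.12],"grip":1},{"rot":[0,0,0],"dp":[-0.25,-0.18,0.12],"grip":1},{"rot":[0,0,0],"dp":[-0.2,-0.18,0.11],"grip":1},{"rot":[0,0,0],"dp":[0,0,0],"grip":1},{"rot":[0,0,0],"dp":[0,0,0],"grip":1},{"rot":[0,0,0],"dp":[0,0,0],"grip":1}]'
python3 - <<'E'
from h import *
h=np.array([np.cos(-.199),np.sin(-.199),0]); RT=np.column_stack([-h,np.cross([0,0,-1],-h),[0,0,-1]])
s=to([.5465,-.134,.121]);R0=Ro.from_quat(np.array(s['tool_rot'])[[1,2,3,0]]);print('rot units',np.degrees((R0.inv()*Ro.from_matrix(RT)).as_rotvec())/120)
c=cam('wrist');w=snap('wrist','w6')
for k in('blue','orange'):
    for b in blobs(w,k,30)[:4]: print(k,b)
print('pred lug top',proj(c,[.5465,-.134,.147]))
P=lambda x,y,z:np.round(proj(c,np.array([.5465,-.134,z])+x*h+y*np.cross([0,0,1],h)),1).tolist()
print('lug top corners',[P(a*.015,b*.007,.147) for a in(1,-1) for b in(1,-1)],'lug centre mid',P(-.015,0,.132))
print('pad centres',P(0,.0265,.107),P(0,-.0265,.107))
E
```

```text
time: 15.48
eef_pos: [0.5441, -0.1317, 0.2722]
tool_rot: [0.002, 0.098, 0.995, 0.0]
ft_force: [0.3, 1.1, 0.3]
gripper_width: 1.001
grip_force: 0.0
t 15.4833 at [ 0.5441 -0.1317  0.2722] x [-0.981  0.196 -0.003] z [ 0.003 -0.    -1.   ] w 1.001 gf 0.0 | dp [-0.023 -0.018  1.512] norm 1.512
rot units [0.00025404 0.00160199 0.00098129]
blue (2296, [322.3, 609.6], [[288.0, 584.0], [288.0, 639.0], [362.0, 639.0], [362.0, 584.0]])
blue (165, [332.6, 234.8], [[333.29998779296875, 216.39999389648438], [327.3999938964844, 251.89999389648438], [331.8999938964844, 252.60000610351562], [337.79998779296875, 217.10000610351562]])
blue (100, [180.3, 320.0], [[177.0, 313.0], [177.0, 326.0], [185.0, 326.0], [185.0, 313.0]])
orange (334, [163.3, 291.9], [[148.10000610351562, 285.1000061035156], [147.3000030517578, 297.0], [179.0, 299.0], [179.6999969482422, 287.1000061035156]])
orange (72, [205.2, 293.3], [[206.6999969482422, 286.70001220703125], [199.8000030517578, 288.29998779296875], [202.5, 300.3999938964844], [209.39999389648438, 298.8999938964844]])
orange (59, [153.6, 351.6], [[147.0, 350.0], [147.0, 354.0], [162.0, 354.0], [162.0, 350.0]])
pred lug top [192.45129284 320.20137011]
lug top corners [[208.1, 327.8], [208.0, 312.5], [176.3, 328.2], [176.3, 312.3]] lug centre mid [172.0, 320.3]
pad centres [180.2, 346.4] [180.1, 294.3]
```

```bash
python3 -m jog '[{"rot":[0,0.0016,0.001],"dp":[-0.023,-0.02,0.25],"grip":1},{"rot":[0,0,0],"dp":[0,0,0.25],"grip":1},{"rot":[0,0,0],"dp":[0,0,0.25],"grip":1},{"rot":[0,0,0],"dp":[0,0,0.25],"grip":1},{"rot":[0,0,0],"dp":[0,0,0.25],"grip":1},{"rot":[0,0,0],"dp":[0,0,0.2],"grip":1},{"rot":[0,0,0],"dp":[0,0,0.04],"grip":1},{"rot":[0,0,0],"dp":[0,0,0],"grip":1},{"rot":[0,0,0],"dp":[0,0,0],"grip":1}]'
python3 - <<'E'
from h import *
to([.5465,-.134,.121])
E
```

```text
time: 16.28
eef_pos: [0.5469, -0.1341, 0.1238]
tool_rot: [0.0, 0.099, 0.995, 0.0]
ft_force: [0.9, 0.4, -0.1]
gripper_width: 0.998
grip_force: 0.0
t 16.2833 at [ 0.5469 -0.1341  0.1238] x [-0.981  0.196 -0.   ] z [ 0.  0. -1.] w 0.998 gf 0.0 | dp [0.005 0.    0.028] norm 0.028
```

```bash
python3 -m jog '[{"rot":[0,0,0],"dp":[0,0,0.02],"grip":0.5},{"rot":[0,0,0],"dp":[0,0,0],"grip":0.3},{"rot":[0,0,0],"dp":[0,0,0],"grip":0},{"rot":[0,0,0],"dp":[0,0,0],"grip":0},{"rot":[0,0,0],"dp":[0,0,0],"grip":0},{"rot":[0,0,0],"dp":[0,0,0],"grip":0},{"rot":[0,0,0],"dp":[0,0,0],"grip":0},{"rot":[0,0,0],"dp":[0,0,0],"grip":0},{"rot":[0,0,0],"dp":[0,0,0],"grip":0},{"rot":[0,0,0],"dp":[0,0,0],"grip":0},{"rot":[0,0,0],"dp":[0,0,0],"grip":0}]' 90
python3 - <<'E'
from h import *
s=to([.5465,-.134,.121]);print(s['ft_force'],s['ft_torque'])
E
```

```text
time: 17.2
eef_pos: [0.5469, -0.1345, 0.1203]
tool_rot: [-0.001, 0.099, 0.995, 0.0]
ft_force: [0.6, 0.7, 4.8]
gripper_width: 0.143
grip_force: 89.1
t 17.2 at [ 0.5469 -0.1345  0.1203] x [-0.98   0.197  0.001] z [-0.001  0.001 -1.   ] w 0.143 gf 89.05004382133484 | dp [ 0.005  0.004 -0.007] norm 0.009
[0.64270971 0.70969718 4.77262397] [ 0.46122047 -0.15231025 -0.01928207]
```

```bash
python3 -m jog '[{"rot":[0.0167,0,0],"dp":[0,0.029,-0.0024],"grip":0},{"rot":[0.0167,0,0],"dp":[0,0.029,-0.0024],"grip":0},{"rot":[0.0167,0,0],"dp":[0,0.029,-0.0024],"grip":0},{"rot":[0,0,0],"dp":[0,0,0],"grip":0}]'
python3 -m jog '[{"rot":[0.0167,0,0],"dp":[0,0.029,-0.0024],"grip":0},{"rot":[0.0167,0,0],"dp":[0,0.029,-0.0024],"grip":0},{"rot":[0.0167,0,0],"dp":[0,0.029,-0.0024],"grip":0},{"rot":[0,0,0],"dp":[0,0,0],"grip":0},{"rot":[0,0,0],"dp":[0,0,0],"grip":0}]'
python3 - <<'E'
from h import *
s=to([.5465,-.134,.121]);print(s['ft_force'],s['ft_torque'],s['tool_rot'])
E
```

```text
time: 17.53
eef_pos: [0.5484, -0.1262, 0.1205]
tool_rot: [-0.006, 0.098, 0.994, -0.054]
ft_force: [0.2, -3.0, 3.9]
gripper_width: 0.146
grip_force: 88.9
time: 17.95
eef_pos: [0.5499, -0.118, 0.1198]
tool_rot: [-0.011, 0.098, 0.99, -0.104]
ft_force: [0.9, -2.1, 2.5]
gripper_width: 0.145
grip_force: 88.7
t 17.95 at [ 0.5499 -0.118   0.1198] x [-0.981  0.196  0.002] z [-0.043 -0.204 -0.978] w 0.145 gf 88.68792772293091 | dp [ 0.002 -0.162  0.022] norm 0.164
[ 0.86821529 -2.11889415  2.50496943] [-0.84111472 -0.07459082  0.04007476] [-0.01145385  0.09803355  0.98964339 -0.10423146]
```

```bash
python3 -m jog '[{"rot":[-0.0167,0,0],"dp":[0,-0.029,0.0024],"grip":0},{"rot":[-0.0167,0,0],"dp":[0,-0.029,0.0024],"grip":0},{"rot":[-0.0167,0,0],"dp":[0,-0.029,0.0024],"grip":0},{"rot":[-0.0167,0,0],"dp":[0,-0.029,0.0024],"grip":0},{"rot":[-0.0167,0,0],"dp":[0,-0.029,0.0024],"grip":0},{"rot":[-0.0167,0,0],"dp":[0,-0.029,0.0024],"grip":0},{"rot":[0,0,0],"dp":[0,0,0],"grip":0},{"rot":[0,0,0],"dp":[0,0,0],"grip":0}]'
python3 -m jog '[{"rot":[-0.0167,0,0],"dp":[0,-0.029,-0.0024],"grip":0},{"rot":[-0.0167,0,0],"dp":[0,-0.029,-0.0024],"grip":0},{"rot":[-0.0167,0,0],"dp":[0,-0.029,-0.0024],"grip":0},{"rot":[0,0,0],"dp":[0,0,0],"grip":0}]'
python3 -m jog '[{"rot":[-0.0167,0,0],"dp":[0,-0.029,-0.0024],"grip":0},{"rot":[-0.0167,0,0],"dp":[0,-0.029,-0.0024],"grip":0},{"rot":[-0.0167,0,0],"dp":[0,-0.029,-0.0024],"grip":0},{"rot":[0,0,0],"dp":[0,0,0],"grip":0},{"rot":[0,0,0],"dp":[0,0,0],"grip":0}]'
python3 - <<'E'
from h import *
s=to([.5465,-.134,.121]);print(s['ft_force'],s['ft_torque'],s['tool_rot'])
E
```

```text
time: 18.62
eef_pos: [0.5464, -0.135, 0.1203]
tool_rot: [-0.001, 0.1, 0.995, 0.001]
ft_force: [1.7, 0.2, 0.4]
gripper_width: 0.149
grip_force: 88.5
time: 18.95
eef_pos: [0.5446, -0.1421, 0.1204]
tool_rot: [0.004, 0.099, 0.994, 0.055]
ft_force: [0.9, 5.3, -1.1]
gripper_width: 0.147
grip_force: 88.3
time: 19.37
eef_pos: [0.5426, -0.1506, 0.1197]
tool_rot: [0.008, 0.099, 0.99, 0.105]
ft_force: [1.2, 4.0, -2.0]
gripper_width: 0.147
grip_force: 88.4
t 19.3667 at [ 0.5426 -0.1506  0.1197] x [-0.98   0.197  0.004] z [ 0.037  0.206 -0.978] w 0.147 gf 88.43505263328552 | dp [-0.005  0.17   0.023] norm 0.171
[ 1.15701953  4.04831581 -1.97600327] [ 0.80969733 -0.25049495  0.0412841 ] [0.00835651 0.09858144 0.98952888 0.10509261]
```

```bash
python3 -m jog '[{"rot":[0.0167,0,0],"dp":[0,0.029,0.0024],"grip":0},{"rot":[0.0167,0,0],"dp":[0,0.029,0.0024],"grip":0},{"rot":[0.0167,0,0],"dp":[0,0.029,0.0024],"grip":0},{"rot":[0.0167,0,0],"dp":[0,0.029,0.0024],"grip":0},{"rot":[0.0167,0,0],"dp":[0,0.029,0.0024],"grip":0},{"rot":[0.0167,0,0],"dp":[0,0.029,0.0024],"grip":0},{"rot":[0,0,0],"dp":[0,0,0],"grip":0},{"rot":[0,0,0],"dp":[0,0,0],"grip":0}]'
python3 - <<'E'
from h import *
T0=cv2.imread('pics/top0.png')[:,:,::-1].copy();S0=cv2.imread('pics/side0.png')[:,:,::-1].copy()
t=snap('top','t7');sd=snap('side','s7');w=snap('wrist','w7')
for n,i in(('t0',T0),('t',t),('s0',S0),('s',sd),('w',w)): print(n,[b for b in blobs(i,'orange',8) if n=='w' or 180<b[1][0]<290][:4])
c=np.zeros((600,800,3),np.uint8)
c[:300,:400]=cv2.resize(sd[220:295,260:360,::-1],(400,300),interpolation=2);c[:300,400:]=cv2.resize(S0[220:295,260:360,::-1],(400,300),interpolation=2)
c[300:,:400]=cv2.resize(t[165:240,305:405,::-1],(400,300),interpolation=2);c[300:,400:]=cv2.resize(w[50:350,120:520,::-1],(400,300))
cv2.imwrite('pics/h.png',c)
E
```

```text
time: 20.03
eef_pos: [0.546, -0.1337, 0.1204]
tool_rot: [-0.002, 0.098, 0.995, 0.0]
ft_force: [0.5, 0.2, -4.4]
gripper_width: 0.146
grip_force: 88.1
t0 [(66, [197.0, 347.0], [[205.60000610351562, 343.20001220703125], [188.3000030517578, 347.0], [189.10000610351562, 350.6000061035156], [206.39999389648438, 346.79998779296875]]), (54, [200.8, 362.5], [[208.89999389648438, 359.3999938964844], [191.8000030517578, 362.79998779296875], [192.3000030517578, 365.70001220703125], [209.5, 362.29998779296875]])]
t []
s0 [(595, [263.3, 301.0], [[274.6000061035156, 285.79998779296875], [250.89999389648438, 287.20001220703125], [252.60000610351562, 315.3999938964844], [276.29998779296875, 314.0]])]
s [(615, [267.0, 300.0], [[278.20001220703125, 283.70001220703125], [254.39999389648438, 285.29998779296875], [256.3999938964844, 315.3999938964844], [280.20001220703125, 313.8999938964844]])]
w [(977, [213.8, 252.1], [[192.0, 239.0], [191.39999389648438, 263.8999938964844], [239.0, 265.0], [239.60000610351562, 240.10000610351562]]), (384, [285.7, 258.3], [[298.0, 247.0], [275.0, 247.0], [275.0, 269.0], [298.0, 269.0]])]
```

View pics/h.png

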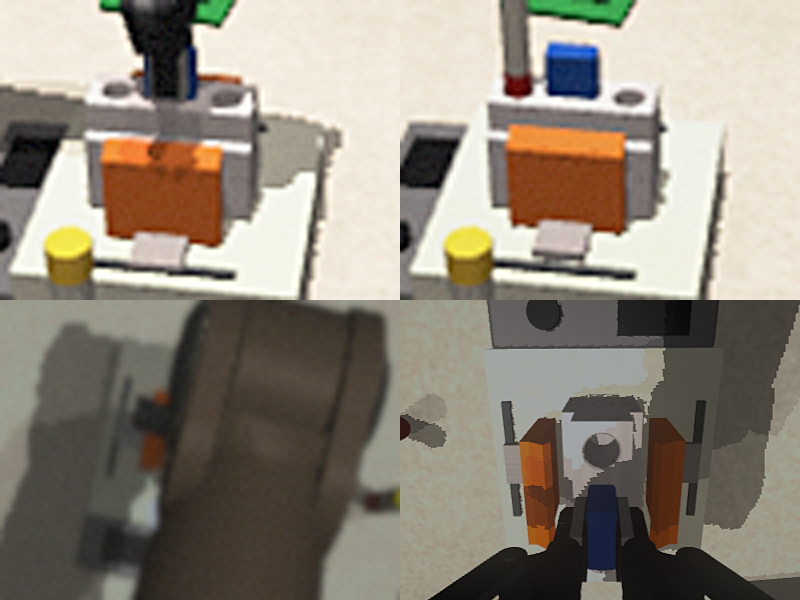

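The side view shows the −y pad moved out about 13 mm, and the wrist view shows both pads symmetric about the block with its shoulders free. I'll lift it straight up, gently at first.

```bash
python3 -m jog '[{"rot":[0,0,0],"dp":[0,0,-0.04],"grip":0},{"rot":[0,0,0],"dp":[0,0,-0.04],"grip":0},{"rot":[0,0,0],"dp":[0,0,-0.04],"grip":0},{"rot":[0,0,0],"dp":[0,0,-0.04],"grip":0},{"rot":[0,0,0],"dp":[0,0,0],"grip":0}]'
python3 - <<'E'
from h import *
to([.5462,-.1338,.2135])
E
```

```text
time: 20.6
eef_pos: [0.5471, -0.135, 0.1384]
tool_rot: [-0.0, 0.099, 0.995, 0.0]
ft_force: [-0.4, -0.1, -5.2]
gripper_width: 0.142
grip_force: 88.1
t 20.6 at [ 0.5471 -0.135   0.1384] x [-0.98   0.197  0.   ] z [-0.  0. -1.] w 0.142 gf 88.12359809875488 | dp [ 0.012  0.01  -0.751] norm 0.751
```

The force equals the block's weight, so it's free.

```bash
python3 -m jog '[{"rot":[0,0,0],"dp":[0,0,-0.1],"grip":0},{"rot":[0,0,0],"dp":[0,0,-0.1],"grip":0},{"rot":[0,0,0],"dp":[0,0,-0.1],"grip":0},{"rot":[0,0,0],"dp":[0,0,-0.1],"grip":0},{"rot":[0,0,0],"dp":[0,0,-0.1],"grip":0},{"rot":[0,0,0],"dp":[0,0,-0.1],"grip":0},{"rot":[0,0,0],"dp":[0,0,-0.1],"grip":0},{"rot":[0,0,0],"dp":[0,0,-0.05],"grip":0},{"rot":[0,0,0],"dp":[0,0,0],"grip":0},{"rot":[0,0,0],"dp":[0,0,0],"grip":0},{"rot":[0,0,0],"dp":[0,0,0],"grip":0},{"rot":[0,0,0],"dp":[0,0,0],"grip":0}]'
python3 - <<'E'
from h import *
s=to([.5462,-.1338,.2135]);sd=snap('side','s8');c=cam('side')
b=[b for b in blobs(sd,'blue',20) if 270<b[1][1]<335];print('lug',b,'pred lug front-face',proj(c,[.5455,-.141,.225]))
print('pad',[b for b in blobs(sd,'orange',20) if 230<b[1][0]<290]); print('tube cap',[b for b in blobs(sd,'yellow',3) if 190<b[1][0]<205])
w=snap('wrist');print('wrist orange',[x for x in blobs(w,'orange',40)][:3],[x['conf'] for x in nets.spot_in('side','block')[:2]])
E
```

```text
time: 21.6
eef_pos: [0.5463, -0.1346, 0.2113]
tool_rot: [-0.002, 0.099, 0.995, 0.0]
ft_force: [1.2, 1.0, -6.5]
gripper_width: 0.144
grip_force: 88.1
t 21.6 at [ 0.5463 -0.1346  0.2113] x [-0.98   0.197  0.004] z [-0.003  0.001 -1.   ] w 0.144 gf 88.05742979049683 | dp [ 0.003  0.007 -0.022] norm 0.023
lug [(24, [202.2, 306.5], [[196.0, 306.0], [196.0, 307.0], [209.0, 307.0], [209.0, 306.0]])] pred lug front-face [203.75094649 300.9835679 ]
pad [(644, [266.4, 300.2], [[277.5, 284.0], [253.1999969482422, 286.29998779296875], [255.89999389648438, 316.0], [280.29998779296875, 313.79998779296875]])]
tube cap [(10, [195.9, 277.1], [[196.0, 275.0], [194.0, 276.0], [195.60000610351562, 279.20001220703125], [197.60000610351562, 278.20001220703125]])]
wrist orange [(937, [193.6, 275.3], [[158.0, 266.79998779296875], [157.60000610351562, 281.0], [232.0, 283.20001220703125], [232.39999389648438, 269.1000061035156]])] [0.7]
```

```bash
python3 -c "
from plant import manip
print(manip.close_job())"
```

```text
the job is handed in; nothing more can be done
None
```

I handed the job in at about 22 s of the 67 s: the tube is lying released in the cradle, both pads were rocked back roughly 10 mm or more (read from the camera images), and the block is held upright about 2 cm above the pads; the judge returned no verdict.

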